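# Open a combination padlock at the repair table and hold it up

### The job

Lay the combination padlock (the one with the dial) squarely down into the pocket of the holding block, and let the block hold it while you turn the dial clicking round until its raised pointer points at the shackle. Then, with the lock still down in the pocket, pull the shackle out to its stop, lift the lock by the opened shackle and carry it over the shallow grey return tray, and finish still holding it there by the shackle, steady and with the shackle open, more than 10 cm above the table; do not put it down or let go. Leave the other things on the table where they are.

Things in the scene. Friction and masses are not known exactly. Their poses are not given: they have to be found in the camera images.
- lock: combination padlock lying on its back, loose, about 0.4 kg. Steel case 50 (x) x 56 (y) x 28 (z) mm; the origin is the centre of the case's underside, z up through the dial, and the shackle sticks out of the -x face. The only padlock with a dial. Best picked up with a finger on each of its two y faces (56 mm apart).
- lock_dial (a joint): angle of the dial (rad): 0 = its raised pointer points straight at the shackle (the lock's -x), the one angle at which the shackle is free (within about 0.15); positive is anticlockwise seen from above. It starts at 0.55 to 1.45, so turn it clockwise. It clicks every 0.349 rad (20 degrees), with a click position at 0, stays where it is left, and takes under 0.1 N m.
- dial_mid (a point): centre of the dial, a black cylinder of diameter 38 mm and height 18 mm on top of the lock's case, its axis through the lock's origin along z. The point lies 38 mm above the lock's underside; the dial reaches from 29 to 47 mm, the pointer on its top to 50 mm. x and y turn with the dial; the pointer lies along this -x. Grip it across its diameter.
- lock_shackle (a joint): how far the shackle is drawn out of the case (m): 0 = shut, 0.018 = its stop. It slides along the lock's -x with about 2 N of friction and stays where it is left; with the dial elsewhere it is blocked after about 1 mm.
- bow (a point): point midway between the shackle's two straight legs, moving with the shackle, axes as the lock's. The shackle is a U of 8 mm round bar, 40 mm wide over its legs (y), 15 mm above the lock's underside. Shut, the point lies 47 mm from the lock's origin along -x; the legs are straight from the case (25 mm) to 53 mm, the U ends at 66 mm. Grip it from above across both legs.
- pocket (a point): centre of the pocket floor of the fixed aluminium holding block, 6 mm above the table; z up. The pocket is 54 mm (x) by 60 mm (y), 2 mm of play each side of the lock, whose x goes along the pocket's x, either way round. Walls rise 8 mm above the floor, the upper 3 mm a sloping lead-in; fingers must stay above them. The block reaches 37 mm out along x, 58 mm along y.
- tray: shallow grey plastic return tray, fixed, 150 (x) x 130 (y) x 25 mm high; origin at the centre of its underside.
- key_padlock: bystander: small brass padlock with a keyhole and no dial, 36 x 42 x 18 mm, loose
- screwdriver: bystander: screwdriver with a blue handle, 160 mm, lying loose
- solder_reel: bystander: reel of solder wire, 52 mm across, 36 mm high, loose
- pliers: bystander: pliers with black handles, 125 mm long, 12 mm high, lying loose
- cleaner_can: bystander: spray can, 52 mm across, 150 mm high, loose
- oil_bottle: bystander: small amber bottle, 32 mm across, 90 mm high, loose
Things that resemble listed ones, but are neither listed nor needed, are in the scene too. Leave any red look-alike of the tray alone. There is more than one size of the part that bears pocket; the job needs the smallest.

How it is judged:
By the outcome, as a careful person would: the job done as asked, in the order asked, and still so for the second after the job is handed in, while the arm keeps its last pose, push and grip.
It also fails if it takes over 61 s, if anything falls off the work surface, if the arm or the gripper's body presses on something with over 40 N, if the wrist force passes 120 N, or if a joint passes its speed limit or range.

### The arm

A 7-joint arm with a two-finger parallel gripper is mounted at the origin on the work surface. World frame = base frame: x ahead of the robot, y to its left, z up, the work surface at z = 0. Lengths are in mm, angles in rad, forces in N, time in s.
With the tool pointing down it reaches from about 400 to 850 mm from the base axis. Payload 10.4 kg.
Tool frame: the origin (TCP) lies at the very end of the fingers, on their centre line; the grasp point (between the pads) lies arm.grip_depth behind it (arm.grip_depth is the distance from the TCP to the grasp point, in mm); z points along the fingers, y is the line along which they close (so a half turn about z gives the same grasp; the last joint's range is limited). The gripper opens to 87 mm and grips with 3 to 60 N. Pads are 19 mm wide; open, the fingers measure 117 mm over their backs; the gripper's body (75 mm by 190 mm) begins 51 mm behind the grasp point.
Start: joints at [-1.272, 0.332, -0.065, 1.46, 0.022, 1.35, -0.088], TCP at [197.659, 592.944, 222.576] pointing down, gripper open.
Joint ranges: [-2.6, 2.6], [-0.5, 2.12], [-1.47, 1.34], [0.16, 2.42], [-1.27, 4.41], [0.06, 2.06], [-2.6, 2.6]. Speed limits (rad/s): [2.22, 2.22, 2.79, 2.79, 3.14, 3.14, 3.14].

### API

Orientations are given as a unit quaternion [x, y, z, w].
In Python, from cell import arm, kin, monitor, capture, calibration gives the robot as it stands. Calls block until the motion is done:
- arm.move_to(position, orientation): joint-space move of the TCP to a pose.
- arm.movel(position, frame=None, rate=150): straight line of the TCP; frame=None keeps the orientation; rate is the mean speed in mm/s.
- arm.move_j(angles): joint-space move.
- arm.ungrasp() and arm.close(strength=None): open the fingers fully, or close them until they stop; strength is the grip in N (None keeps the last).
- arm.sleep(seconds).
- kin.inverse_kinematics(position, orientation): joint angles nearest the present ones, or None.
- monitor.get_state(): the state.
- capture(name): name is "side" or "top"; returns the picture (400x640x3 uint8, red, green, blue); there is no depth.
- calibration(name): a dict with "K" (3x3 intrinsics, pixels), "distortion" ([k1, k2, p1, p2, k3] as OpenCV has them; the pictures are not rectified), "R" (3x3) and "t" (3): a world point X has camera coordinates R X + t. Camera axes: x right, y down, z forward; pixel columns grow to the right and rows downward; lengths in mm; the calibration is good to about 2 mm. A picture is of the moment at which its call begins. calibration takes no time and is no camera call.
A pose or a line that the arm cannot do raises arm.IKError and nothing moves.
- arm.job_done(): hands the job in; it is judged then, once.
The state is a dict: "time_s": time; "q": joint angles; "joint_velocities": joint speeds; "effort": joint torques, N m; "tcp_pos": TCP position; "orientation": TCP orientation; "contact_force": force on the tool from outside, world axes, zero at the start; "wrist_torque": the same for the moment, N m; "opening": opening from 0.0 (shut) to 1.0 (fully open); "grip_force": force on a finger pad.
Only numpy, scipy, OpenCV 4.12 (cv2) and the standard library are available. Lean on these libraries where they do the work, as an engineer would, in place of code of your own. Each camera call takes 0.05 s, during which the arm holds its last target. There are 200 camera calls.

## Working session

There is one attempt and no reset: what is moved stays moved. The work goes in short steps, each a Python script; the robot and the scene stay as the last script left them, time stands still between calls to the robot, and variables do not carry over. Pictures are saved under pics/ and viewed, at most 10 in all, crops included, and the job is handed in when it is done.

```bash
mkdir -p pics; ls; python3 - <<'E'
from cell import arm,kin,monitor,capture,calibration
import cv2
for n in("top","side"):
    im=capture(n); cv2.imwrite(f"pics/{n}0.png",im[:,:,::-1])
    c=calibration(n); print(n,c)
print(arm.grip_depth, monitor.get_state())
E
```

```text
pics
top {'K': array([[479.35385354,   0.        , 317.79837599],
       [  0.        , 479.35385354, 195.62738662],
       [  0.        ,   0.        ,   1.        ]]), 'distortion': array([0.04169099, 0.        , 0.        , 0.        , 0.        ]), 'R': array([[-0.01357282, -0.9997916 , -0.01524878],
       [-0.9974675 ,  0.01460293, -0.06960844],
       [ 0.06981661,  0.01426538, -0.99745784]]), 't': array([  11.1167532 ,  550.28823157, 1562.77743729])}
side {'K': array([[439.47887034,   0.        , 314.59041151],
       [  0.        , 439.47887034, 198.53539011],
       [  0.        ,   0.        ,   1.        ]]), 'distortion': array([-0.06427814,  0.        ,  0.        ,  0.        ,  0.        ]), 'R': array([[ 0.71784691, -0.69585697, -0.02188372],
       [-0.42548063, -0.41361285, -0.80491654],
       [ 0.5510554 ,  0.58711795, -0.59298437]]), 't': array([-388.95269711,  249.2657724 , 1268.3008563 ])}
18.700000000000003 {'time_s': 0.1, 'q': array([-1.27157132,  0.33283766, -0.06472049,  1.4608485 ,  0.02157702,
        1.3499431 , -0.08851751]), 'joint_velocities': array([ 0.00015176, -0.00125295,  0.00037243, -0.00149314, -0.00166039,
       -0.00212376,  0.00015883]), 'effort': array([ 1.01380636e-03, -6.24546218e+01,  2.43876677e-02, -3.90716171e+01,
       -6.14390709e-02,  3.66596051e-02,  4.34011338e-05]), 'tcp_pos': array([197.55772008, 592.57491913, 221.81968457]), 'orientation': array([ 1.60211135e-01,  9.87082541e-01, -6.64872572e-04, -9.14222269e-05]), 'contact_force': array([ 0.39433768, -0.23641425,  0.30852505]), 'wrist_torque': array([-0.02250356,  0.02815441, -0.04172229]), 'grip_force': 0.0, 'opening': 0.9993735581368774}
```

View pics/top0.png

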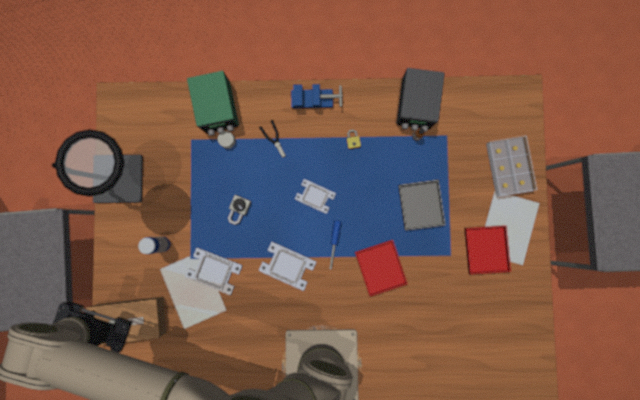

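View pics/side0.png

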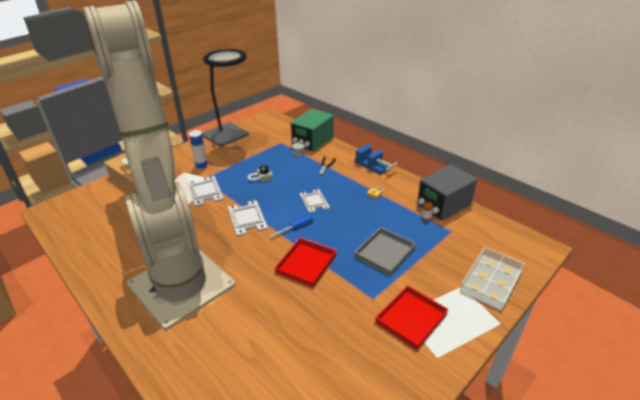

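The top view shows the dial lock at about (238,208) with its shackle toward lower-left, the smallest block at (315,196), and the grey tray at (422,205). In the side view they are at (261,174), (314,201) and (385,251). I'll zoom in on the lock and block and segment them.

```bash
cat > h.py <<'E'
import numpy as np,cv2
from cell import arm,kin,monitor,capture,calibration
from scipy.spatial.transform import Rotation as Ro
def avg(n,k=4): return np.mean([capture(n).astype(float) for _ in range(k)],0).astype(np.uint8)
def px2w(n,uv,z):
    c=calibration(n); p=cv2.undistortPoints(np.array(uv,float).reshape(-1,1,2),c["K"],c["distortion"]).reshape(-1,2)
    d=np.c_[p,np.ones(len(p))]@c["R"]; o=-c["R"].T@c["t"]
    return (o+d*((z-o[2])/d[:,2])[:,None])[:,:2]
def w2px(n,X):
    c=calibration(n); return cv2.projectPoints(np.array(X,float).reshape(-1,1,3),cv2.Rodrigues(c["R"])[0],c["t"],c["K"],c["distortion"])[0].reshape(-1,2)
def down(yaw): # tool y (closing line) along world angle yaw, z down
    y=np.array([np.cos(yaw),np.sin(yaw),0]); z=np.array([0,0,-1.]); x=np.cross(y,z)
    return Ro.from_matrix(np.c_[x,y,z]).as_quat()
def rect(im,x0,y0,x1,y1,s): return cv2.resize(im[y0:y1,x0:x1],None,fx=s,fy=s,interpolation=cv2.INTER_CUBIC)
E
python3 - <<'E'
from h import *
t=avg("top");s=avg("side");np.savez("im0",t=t,s=s)
def mask(im): 
    h=cv2.cvtColor(im,cv2.COLOR_RGB2HSV); m=((h[...,1]<110)|(h[...,2]<50)).astype(np.uint8); return m
for n,im,rois in(("top",t,((220,188,258,230),(290,172,342,220),(392,172,450,236))),("side",s,((244,160,278,188),(292,184,334,214),(345,220,425,278)))):
    m=mask(im)
    for (a,b,c,d) in rois:
        cs,_=cv2.findContours(m[b:d,a:c],cv2.RETR_EXTERNAL,cv2.CHAIN_APPROX_NONE)
        k=max(cs,key=cv2.contourArea)+[a,b]; print(n,cv2.contourArea(k),cv2.minAreaRect(k.astype(np.float32)),k.reshape(-1,2).mean(0))
        if n=="top": print("  world",px2w(n,[cv2.minAreaRect(k.astype(np.float32))[0]],14), px2w(n,cv2.boxPoints(cv2.minAreaRect(k.astype(np.float32))),14).round(1).tolist())
A=rect(t,216,184,261,232,8);B=rect(t,292,172,342,220,8);C=rect(s,240,156,285,192,8);D=rect(s,290,182,340,218,8)
o=np.zeros((600,800,3),np.uint8)
o[:384,:360]=A[:384];o[:384,400:800]=B;  o=o
cv2.imwrite("pics/topcrop.png",o[:384,:,::-1])
o=np.hstack([C,D[:C.shape[0]]]);cv2.imwrite("pics/sidecrop.png",o[:,:,::-1])
E
```

```text
top 443.5 ((237.1896209716797, 210.27584838867188), (19.126619338989258, 29.339862823486328), 21.801410675048828) [237.44155844 208.96103896]
  world [[506.08124831 270.80834599]] [[473.5, 318.2], [563.2, 282.1], [538.8, 223.3], [449.2, 259.5]]
top 749.5 ((314.8219299316406, 195.80242919921875), (36.80727767944336, 24.09584617614746), 24.775142669677734) [315.03361345 195.88235294]
  world [[550.32185549  13.29337934]] [[540.7, 85.5], [613.0, 51.2], [560.0, -58.9], [488.0, -24.4]]
top 1900.0 ((421.7199401855469, 204.54000854492188), (47.65899658203125, 42.00214385986328), 81.8698959350586) [421.58928571 204.78571429]
  world [[ 516.36485262 -338.0487706 ]] [[585.7, -260.7], [603.2, -397.6], [447.7, -414.6], [430.0, -278.7]]
side 257.5 ((259.5, 173.5), (15.0, 25.0), 90.0) [260.26229508 174.95081967]
side 421.5 ((314.0589904785156, 200.255615234375), (22.410999298095703, 26.983142852783203), 77.00537872314453) [314.07594937 200.44303797]
side 1717.5 ((383.9000549316406, 249.7000274658203), (52.32398986816406, 41.59086608886719), 26.56505012512207) [384.4962963  250.48888889]
```

View pics/topcrop.png

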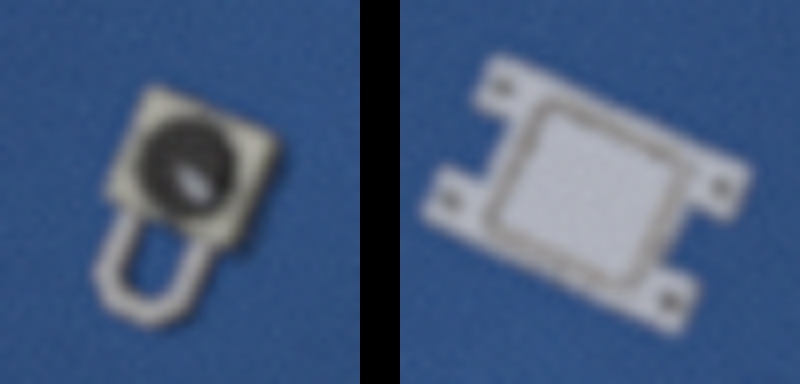

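View pics/sidecrop.png

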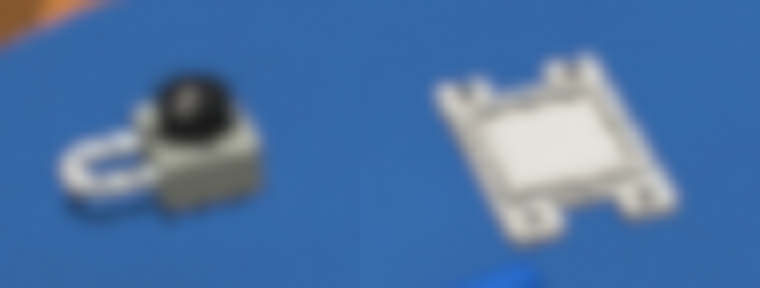

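The top crop shows the dial centred near crop (187,165) with its light pointer toward the lower-right and the shackle toward the lower-left. The block pocket is centred near (590,195), at almost the same yaw. Next I'll cross-check lock and pocket positions in both views.

```bash
python3 - <<'E'
from h import *
d=np.load("im0.npz");t,s=d["t"],d["s"]
def big(m,roi):
    a,b,c,e=roi; cs,_=cv2.findContours(cv2.resize(m[b:e,a:c],None,fx=8,fy=8,interpolation=cv2.INTER_CUBIC).__gt__(.5).astype(np.uint8),cv2.RETR_EXTERNAL,cv2.CHAIN_APPROX_NONE)
    k=max(cs,key=cv2.contourArea).reshape(-1,2).astype(np.float32); return (k+.5)/8-.5+[a,b]
def cen(k): M=cv2.moments(k.astype(np.float32)); return [M["m10"]/M["m00"],M["m01"]/M["m00"]]
def tri(u,v):
    A=[];B=[]
    for n,p in(("top",u),("side",v)):
        c=calibration(n);x=cv2.undistortPoints(np.array(p,float).reshape(1,1,2),c["K"],c["distortion"]).ravel()
        for i in(0,1):A.append(c["R"][i]-x[i]*c["R"][2]);B.append(x[i]*c["t"][2]-c["t"][i])
    X=np.linalg.lstsq(np.array(A),np.array(B),rcond=None);return X[0].round(1),X[1]
def soft(im,kind):
    im=im.astype(np.float32); 
    if kind=="dark": return np.clip((95-im.max(2))/40+.0,0,1)   # dial: dark vs blue mat / case
    r,b=im[...,0],im[...,2]; return np.clip((r/b-.35)/.5,0,1)     # neutral vs blue
R={"lock":((220,188,258,230),(244,160,278,188)),"blk":((290,172,342,220),(292,184,334,214)),"tray":((392,172,450,236),(345,220,425,278))}
for n,k,z in(("lock","dark",40),("blk","n",12),("tray","n",20)):
    a=cen(big(soft(t,k),R[n][0]));b=cen(big(soft(s,k),R[n][1]))
    print(n,np.round(a,2),np.round(b,2),px2w("top",a,z),px2w("side",b,z),tri(a,b))
for n in("lock","blk","tray"):
    k=big(soft(t,"n"),R[n][0]); w=px2w("top",k,{"lock":20,"blk":14,"tray":25}[n]).astype(np.float32)
    r=cv2.minAreaRect(w);p=cv2.boxPoints(r);e=p[1]-p[0];f=p[2]-p[1]
    print(n,"w",r,np.degrees(np.arctan2(e[1],e[0])),np.hypot(*e),np.degrees(np.arctan2(f[1],f[0])),np.hypot(*f))
a,b=t[200:216,228:246].max(2),s[160:176,254:272].max(2);print(a)
E
```

```text
lock [238.86 204.17] [263.99 169.99] [[524.808229  260.5687432]] [[519.74961059 254.27677369]] (array([525.1, 261.6,  34.3]), array([0.0065661]))
blk [314.83 195.83] [313.9  200.26] [[550.38490074  13.30010711]] [[543.75435324   5.127258  ]] (array([551.1,  13.3,   3.8]), array([0.09443332]))
tray [421.51 204.71] [384.43 250.54] [[ 515.5326876  -336.14902536]] [[ 507.71847489 -341.63912295]] (array([ 515.4, -337.2,   12.1]), array([1.13517579]))
lock w ((505.8726501464844, 269.9895935058594), (64.63875579833984, 96.81491088867188), 67.24561309814453) -22.754372 96.81493 67.2456 64.63877
blk w ((550.3519287109375, 13.353561401367188), (122.55599212646484, 80.82799530029297), 64.44278717041016) -25.557201 80.82802 64.44279 122.555984
tray w ((515.832763671875, -335.0933837890625), (155.6565704345703, 136.87635803222656), 6.750635147094727) -83.24936 136.87637 6.750636 155.65654
[[128 126 126 126 132 128 120  92  70  61  56  56  55  56  62  81 115 142]
 [127 126 125 131 132 117  88  65  54  57  53  58  56  55  54  62 100 140]
 [126 125 124 131 129 107  71  55  53  52  56  55  52  54  51
[... 289 characters left out ...]
127  99  66  42  50  94]
 [129 136 151 160 148 111  71  52  49  58  85 125 140 120  81  46  57  95]
 [128 132 137 151 151 129  92  65  53  53  66  95 121 117  82  60  82 108]
 [129 126 126 133 145 134 109  83  63  54  56  65  83  84  71  77 103 121]
 [125 125 131 138 140 122 112 100  80  64  61  61  68  74  86 108 125 124]
 [126 129 141 155 138 108  99  99  89  80  82  94 107 111 126 140 141 119]
 [125 130 148 155 134  98  96 107 102  89  94 112 129 141 151 155 143 108]
 [126 137 154 150 116  93 109 119 116 105 102 111 128 142 148 147 126  89]
 [128 146 157 140 102  93 114 129 126 119 117 127 144 143 129 113  95  76]
 [132 151 154 120  90  95 119 128 127 127 129 143 158 139 106  91  89  86]]
```

```bash
cat >> h.py <<'E'
def st(*m):
    s=monitor.get_state(); print(*m,round(s["time_s"],1),"tcp",s["tcp_pos"].round(1),"F",s["contact_force"].round(1),"T",s["wrist_torque"].round(2),"op",round(s["opening"]*87,1),"g",round(s["grip_force"],1),"q7",s["q"][6].round(2))
    return s
def pick(pos,yaw):
    q=monitor.get_state()["q"]; best=None
    for y in(yaw,yaw+np.pi):
        j=kin.inverse_kinematics(pos,down(y))
        if j is not None:
            c=np.abs(np.array(j)-q).max()
            if best is None or c<best[0]: best=(c,y,j)
    print("pick",best[0],best[1],np.round(best[2],2)); return best[1]
E
python3 - <<'E'
from h import *
print("can",px2w("top",[[147,246]],150))
L=[524.8,261.2]
y=pick([*L,230],np.radians(67.25)); 
arm.movel([197.6,592.6,250]);arm.move_to([*L,230],down(y)); st()
arm.movel([*L,60],rate=250); arm.movel([*L,12.],rate=80); st("down")
arm.close(30); st("grip")
arm.movel([*L,60],rate=120); st("lift")
open("yaw","w").write(str(y))
P=[550.4,13.3]
y2=pick([*P,60],np.radians(64.45)); print(y,y2)
im=capture("side");cv2.imwrite("pics/lift.png",rect(im,200,100,360,220,5)[:,:,::-1])
E
```

```text
can [[397.06943547 516.65473245]]
pick 0.7628856043451464 1.1737339219661866 [-0.72  0.24  0.21  1.57 -0.05  1.34  0.67]
2.5 tcp [524.1 262.8 229.9] F [0.1 0.2 1. ] T [0.03 0.06 0.  ] op 86.7 g 0.0 q7 0.68
down 4.1 tcp [525.  261.2  12.1] F [ 0.2 -0.3  1. ] T [-0.07  0.05  0.03] op 87.0 g 0.0 q7 0.71
grip 4.8 tcp [524.9 261.5  12.2] F [0.4 1.1 1.1] T [ 0.2  -0.07 -0.01] op 55.7 g 30.0 q7 0.71
lift 5.3 tcp [524.3 260.9  59.4] F [-1.1  0.7 -4.5] T [-0.04 -0.    0.01] op 56.4 g 30.0 q7 0.7
pick 0.41282146027784505 1.1248647029103453 [-0.38  0.33  0.32  1.85 -0.12  0.98  1.12]
1.1737339219661866 1.1248647029103453
```

View pics/lift.png

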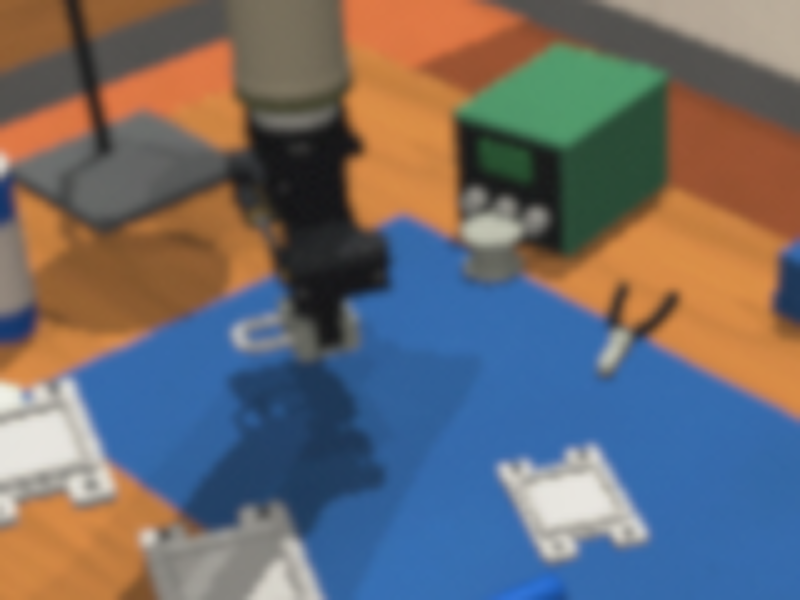

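The side view shows the lock held level in the fingers at crop (325,330), with the shackle toward the left. The block is at crop (572,500). Next I'll carry the lock over and lower it with force checks.

```bash
python3 - <<'E'
from h import *
P=[550.4,13.3]; y=np.radians(64.45)
arm.move_to([*P,60],down(y)); f0=monitor.get_state()["contact_force"]
arm.movel([*P,29],rate=100); f0=st("hover")["contact_force"]
for z in np.arange(27,16.5,-1.):
    arm.movel([*P,z],rate=40); s=st(z); 
    if s["contact_force"][2]-f0[2]>12: break
E
```

```text
hover 6.8 tcp [550.2  14.   28.8] F [ 0.1  0.3 -3.8] T [-0.04  0.01 -0.  ] op 55.8 g 30.0 q7 1.13
27.0 7.0 tcp [550.7  13.4  27.4] F [ 0.3  0.7 -3.7] T [-0.02 -0.06  0.02] op 55.8 g 30.0 q7 1.13
26.0 7.3 tcp [550.4  13.3  26.1] F [-1.2 -0.1 -4.1] T [-0.03 -0.06 -0.02] op 55.7 g 30.0 q7 1.13
25.0 7.5 tcp [550.3  13.3  24.9] F [ 0.3  0.3 -4.1] T [-0.05 -0.01 -0.03] op 56.0 g 30.0 q7 1.13
24.0 7.8 tcp [550.3  13.3  23.9] F [ 0.2 -0.6 -4.1] T [ 0.01 -0.06  0.02] op 55.6 g 30.0 q7 1.13
23.0 8.1 tcp [550.4  13.3  22.9] F [ 0.3  0.7 -5.1] T [-0.02 -0.05 -0.01] op 55.6 g 30.0 q7 1.13
22.0 8.3 tcp [550.3  13.3  21.9] F [ 0.1  0.1 -4.4] T [-0.08 -0.02 -0.  ] op 55.6 g 30.0 q7 1.13
21.0 8.6 tcp [550.4  13.3  20.9] F [ 0.8 -0.5 -4.6] T [-0.06 -0.05  0.01] op 55.4 g 30.0 q7 1.13
20.0 8.8 tcp [550.3  13.3  19.9] F [ 0.9  0.9 -5.1] T [ 0.   -0.01 -0.03] op 55.7 g 30.0 q7 1.13
19.0 9.1 tcp [550.4  13.3  18.9] F [-0.1 -0.4 -4.3] T [-0.04 -0.01  0.01] op 55.3 g 30.0 q7 1.13
18.0 9.3 tcp [550.6  13.3  18.1] F [-0.7  0.5 -2.2] T [-0.09  0.1   0.  ] op 55.3 g 30.0 q7 1.13
17.0 9.6 tcp [550.6  13.3  18.1] F [-5.4 -0.6 11.1] T [-0.14  1.39  0.1 ] op 55.9 g 30.0 q7 1.13
```

The lock went down freely and sits on the floor (TCP 18 = floor + 12). Next I'll release it and turn the dial about three clicks clockwise.

```bash
python3 - <<'E'
from h import *
P=[550.6,13.3]; y0=64.45
arm.ungrasp(); arm.movel([*P,70],rate=200)
arm.move_to([*P,70],down(np.radians(y0+30))); arm.movel([*P,38.5],rate=120)
arm.close(25); st("grip dial")
for a in range(7,64,7):
    arm.move_to([*P,38.5],down(np.radians(y0+30-a))); st(a)
arm.ungrasp(); arm.movel([*P,150],rate=250)
arm.move_to([500,250,200],down(np.radians(y0))); st()
t=avg("top",3); cv2.imwrite("pics/turn.png",rect(t,292,172,342,220,12)[:,:,::-1])
print(t[182:204,302:328].max(2))
E
```

```text
grip dial 12.6 tcp [550.6  13.2  38.5] F [0.2 0.7 0.5] T [-0.09 -0.04 -0.06] op 37.3 g 25.0 q7 1.62
7 12.9 tcp [550.7  13.3  38.5] F [ 1.1 -0.4 -0.2] T [-0.05 -0.19  0.  ] op 36.8 g 25.0 q7 1.51
14 13.1 tcp [550.7  13.4  38.5] F [ 0.8 -0.  -0.7] T [ 0.07 -0.2  -0.03] op 37.0 g 25.0 q7 1.4
21 13.4 tcp [550.6  13.3  38.5] F [0.4 1.4 0.5] T [ 0.06 -0.17 -0.04] op 37.2 g 25.0 q7 1.28
28 13.6 tcp [550.7  13.4  38.5] F [1.7 1.1 0.1] T [ 0.12 -0.39  0.01] op 37.2 g 25.0 q7 1.17
35 13.9 tcp [550.6  13.4  38.5] F [ 1.3  1.3 -0. ] T [ 0.19 -0.28 -0.04] op 37.2 g 25.0 q7 1.05
42 14.1 tcp [550.6  13.4  38.5] F [ 0.8  0.4 -0.2] T [ 0.22 -0.19 -0.03] op 37.4 g 25.0 q7 0.94
49 14.4 tcp [550.7  13.4  38.5] F [ 2.5  1.7 -0.3] T [ 0.31 -0.3  -0.08] op 37.1 g 25.0 q7 0.83
56 14.6 tcp [550.6  13.3  38.5] F [1.7 1.  0.8] T [ 0.27 -0.32 -0.03] op 37.3 g 25.0 q7 0.71
63 14.9 tcp [550.6  13.3  38.5] F [1.9 1.9 0.7] T [ 0.26 -0.31 -0.  ] op 37.2 g 25.0 q7 0.6
17.5 tcp [500.7 247.7 199.4] F [ 0.  -1.1  0.2] T [-0.06 -0.   -0.01] op 87.0 g 0.0 q7 0.62
[[150 151 137 138 167 183 187 181 175 164 156 143 132 130 1
[... 1639 characters left out ...]
59  54  49
   59  94 128 126 110 112 138 153]
 [161 135 132 145 160 165 151 116  76  68 104 130 121  84  59  54  53  52
   69 104 122 109 113 132 153 150]
 [156 132 133 135 147 154 154 129  96  80 107 120  99  69  55  47  49  58
   91 118 120 106 119 142 152 142]
 [162 147 137 136 138 138 141 135 113  94  95  91  66  53  53  50  58  79
  105 119 112 103 125 148 147 133]
 [164 153 149 145 147 138 125 121 117 101  88  74  67  59  65  72  85 108
  121 116 104 109 129 141 136 130]
 [153 153 150 155 157 140 124 112 112 104  91  92  93 102 109 115 128 140
  133 112 103 115 129 133 127 124]
 [138 140 145 156 156 136 127 130 129 121 102 102 118 131 143 151 153 152
  130 108 116 128 134 130 124 123]]
```

View pics/turn.png

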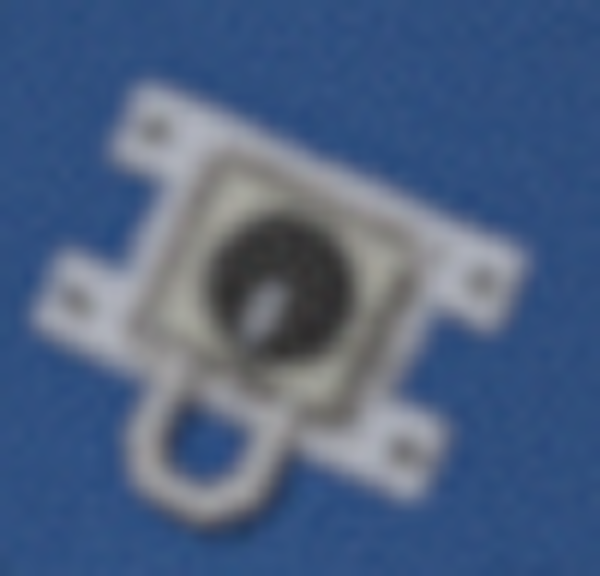

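The lock is seated square in the pocket. The pointer, at crop (264,310), now points down-left toward the shackle at (205,470). I'll measure its angle numerically, using the same method before and after the turn.

```bash
cat >> h.py <<'E'
def pointer(t,cx,cy):
    r=t[cy-14:cy+15,cx-14:cx+15].max(2).astype(np.float32); r=cv2.resize(r,None,fx=8,fy=8,interpolation=cv2.INTER_CUBIC)
    fill=None
    cs,_=cv2.findContours((r<88).astype(np.uint8),cv2.RETR_CCOMP,cv2.CHAIN_APPROX_NONE)
    k=max(cs,key=cv2.contourArea); c,rad=cv2.minEnclosingCircle(cv2.convexHull(k)); M=cv2.moments(cv2.convexHull(k)); c2=np.array([M["m10"],M["m01"]])/M["m00"]
    yy,xx=np.mgrid[:r.shape[0],:r.shape[1]]
    m=(r>80)&(np.hypot(xx-c2[0],yy-c2[1])<40)
    n,l=cv2.connectedComponents(m.astype(np.uint8)); j=1+np.argmax([(l==i).sum() for i in range(1,n)]); m=l==j
    w=(r-70)*m; g=np.array([(xx*w).sum(),(yy*w).sum()])/w.sum(); X=np.c_[xx[m]-g[0],yy[m]-g[1]]; W=w[m]
    ev,V=np.linalg.eigh((X*W[:,None]).T@X/W.sum()); v=V[:,1]; v=v*np.sign(v@(g-c2))
    o=np.array([cx-14,cy-14])
    f=lambda p:px2w("top",[(p+.5)/8-.5+o],56)[0]
    A=lambda a,b:np.degrees(np.arctan2(*(f(b)-f(a))[::-1]))%360
    print("centre",(c2/8+o).round(2),"ptr",(g/8+o).round(2),"axis ang",A(g,g+v*10).round(1),"ctr->ptr ang",A(c2,g).round(1),"ev",ev.round(1))
    return (c2+.5)/8-.5+o
E
python3 - <<'E'
from h import *
pointer(np.load("im0.npz")["t"],238,205)
t=avg("top",4);np.savez("im1",t=t); c=pointer(t,315,195); print(px2w("top",[c],44))
E
```

```text
centre [239.41 205.28] ptr [240.19 207.09] axis ang 219.6 ctr->ptr ang 203.2 ev [ 37.3 103.8]
centre [315.43 196.2 ] ptr [313.89 197.96] axis ang 149.8 ctr->ptr ang 137.9 ev [ 36.  113.4]
[[548.34589108  12.11106519]]
```

```bash
python3 - <<'E'
from h import *
P=np.array([550.6,13.3]); a=np.radians(64.45); u=np.array([-np.sin(a),np.cos(a)])
B=P+51*u
pos=lambda d,z:[*(P+d*u),z]
arm.move_to(pos(51,120),down(a)); arm.movel(pos(51,40),rate=200); arm.movel(pos(51,11),rate=60)
st("down"); arm.close(35); s=st("grip"); f0=s["contact_force"]
for d in np.arange(1.5,25,1.5):
    arm.movel(pos(51+d,11),rate=40); s=st(d); f=(s["contact_force"]-f0)[:2]@u; print("  pull",f.round(1))
    if f<-9: break
print(d)
E
```

```text
down 20.0 tcp [504.6  35.1  10.9] F [-0.   0.7 -0.2] T [-0.05  0.03  0.02] op 86.9 g 0.0 q7 1.1
grip 20.8 tcp [504.6  35.5  11. ] F [-0.7  0.7  0.8] T [ 0.22  0.03 -0.02] op 38.2 g 35.0 q7 1.1
1.5 21.1 tcp [503.3  35.9  11. ] F [ 1.3  0.3 -1.8] T [ 0.01 -0.24  0.02] op 38.6 g 35.0 q7 1.1
  pull -2.0
3.0 21.3 tcp [501.8  36.6  11. ] F [ 1.3 -0.7 -0. ] T [ 0.   -0.28  0.03] op 38.9 g 35.0 q7 1.09
  pull -2.4
4.5 21.6 tcp [500.4  37.3  11. ] F [1.1 0.3 0.3] T [-0.01 -0.26  0.06] op 38.5 g 35.0 q7 1.09
  pull -1.8
6.0 21.8 tcp [499.  38.  11.] F [ 1.7  0.4 -0. ] T [ 0.04 -0.27 -0.  ] op 38.8 g 35.0 q7 1.09
  pull -2.3
7.5 22.1 tcp [497.7  38.6  11. ] F [1.  0.6 0.6] T [ 0.08 -0.29  0.07] op 38.6 g 35.0 q7 1.08
  pull -1.6
9.0 22.3 tcp [496.3  39.3  11. ] F [0.4 0.5 0.5] T [ 0.03 -0.29  0.02] op 38.6 g 35.0 q7 1.08
  pull -1.1
10.5 22.6 tcp [495.   39.9  11. ] F [0.7 0.5 0. ] T [ 0.13 -0.26  0.08] op 38.5 g 35.0 q7 1.08
  pull -1.3
12.0 22.8 tcp [493.7  40.6  11. ] F [1.5 0.2 0.1] T [ 0.16 -0.23  0.04] op 38.6 g 35.0 q7 1.08
  pull -2.2
13.5 23.1 tcp [492.3  41.2  11. ] F [0.9 1.4 0.2] T [ 0.19 -0.37  0.03] op 38.5 g 35.0 q7 1.07
  pull -1.1
15.0 23.3 tcp [490.9  41.9  11. ] F [1.3 1.3 0.6] T [ 0.19 -0.31  0.13] op 38.4 g 35.0 q7 1.07
  pull -1.6
16.5 23.6 tcp [489.6  42.5  11. ] F [2.  1.7 0.9] T [ 0.21 -0.37  0.06] op 38.5 g 35.0 q7 1.07
  pull -1.9
18.0 23.8 tcp [488.2  43.1  11. ] F [1.1 1.2 1.1] T [ 0.3  -0.33  0.14] op 38.8 g 35.0 q7 1.07
  pull -1.4
19.5 24.1 tcp [487.1  43.7  11. ] F [ 2.5 -0.7 -0.8] T [ 0.04 -0.63  0.16] op 39.0 g 35.0 q7 1.06
  pull -3.5
21.0 24.3 tcp [486.9  43.7  11.3] F [ 8.3 -2.9 -4.9] T [-0.49 -1.82  0.25] op 38.4 g 35.0 q7 1.06
  pull -9.6
21.0
```

The pull met about 2 N the whole way and then a hard stop after roughly 19 mm, so the shackle is open. Next I'll regrip nearer the case, lift and carry.

```bash
python3 - <<'E'
from h import *
P=np.array([550.6,13.3]); a=np.radians(64.45); u=np.array([-np.sin(a),np.cos(a)])
pos=lambda d,z:[*(P+d*u),z]
arm.ungrasp(); arm.movel(pos(72,40),rate=200); arm.movel(pos(54,40),rate=200); arm.movel(pos(54,7),rate=60); st("down")
arm.close(60); st("grip")
arm.movel(pos(54,60),rate=60); st("lift")
arm.movel(pos(54,230),rate=150); st("up")
im=avg("side",2);cv2.imwrite("pics/up.png",rect(im,240,90,400,210,5)[:,:,::-1])
E
```

```text
down 26.6 tcp [502.   36.6   7. ] F [ 1.  -0.4  0.4] T [-0.03  0.    0.04] op 87.5 g 0.0 q7 1.1
grip 27.5 tcp [501.9  36.5   7. ] F [-0.5 -0.8  0.3] T [-0.14 -0.01 -0.05] op 38.0 g 60.0 q7 1.1
lift 28.5 tcp [501.5  36.6  59.6] F [-0.6 -1.1 -4.7] T [0.08 0.19 0.01] op 38.5 g 60.0 q7 1.06
up 29.8 tcp [501.4  36.5 229. ] F [-0.1 -0.5 -4.9] T [ 0.12  0.1  -0.01] op 38.1 g 60.0 q7 0.98
```

View pics/up.png

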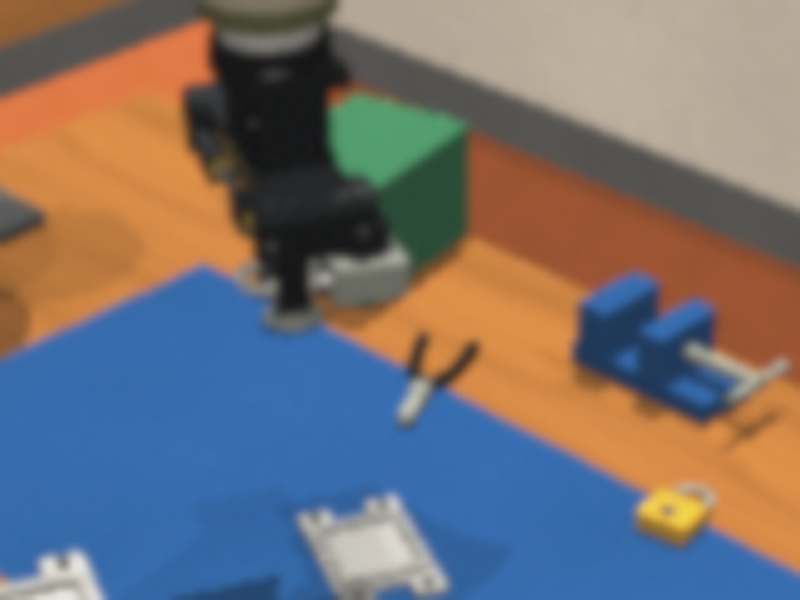

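The lock is lifted level by its opened shackle: case at crop (370,280), legs visible to the fingers at (295,280), block empty. Next I'll carry it to the tray.

```bash
python3 - <<'E'
from h import *
a=np.radians(64.45); u=np.array([-np.sin(a),np.cos(a)])
T=np.array([515.6,-336])+30*u
arm.movel([*T,230],rate=130); arm.sleep(.5); s=st("over"); print(abs(s["joint_velocities"]).max())
im=avg("side",2);cv2.imwrite("pics/end.png",rect(im,300,90,460,290,3)[:,:,::-1]); st()
E
```

```text
over 33.3 tcp [ 488.6 -323.1  230. ] F [ 0.7 -0.6 -4.2] T [0.07 0.22 0.02] op 38.2 g 60.0 q7 1.79
0.0013904556360800216
33.4 tcp [ 488.5 -323.   230. ] F [-0.5 -0.9 -4. ] T [ 0.07  0.21 -0.01] op 38.0 g 60.0 q7 1.79
```

View pics/end.png

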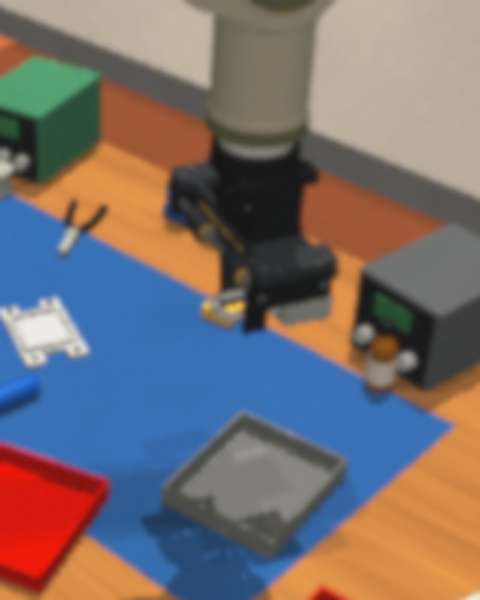

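The lock is held level at crop (290,300), high over the grey tray at (255,480). It is steady, and the nearby objects are undisturbed. I'm handing in.

```bash
python3 -c "
from cell import arm
print(arm.job_done())"
```

```text
the job is handed in; nothing more can be done
None
```

I handed the job in at about 33 s: the lock sat in the pocket while I turned the dial and pulled the shackle to its stop, and the arm now holds it steady by the open shackle over the grey tray, with the fingertips 230 mm above the table; no verdict came back.

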